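# Change the tape roll on the labelling stand and put its marker back

### The job

The labelling stand has run out of tape: lift the empty cardboard core off its spindle and put it in the white tray, then mount the new yellow roll on the spindle, its keyways over the two orange drive keys, so that it sits fully home on the platter. Lay the black marker flat in the free groove of the stand's pen rest, roughly centred and with its cap pointing the same way as the cap of the blue pen, which stays in its own groove.

Things in the scene. Friction and masses are not known exactly. Their poses are not given: they have to be found in the camera images.
- stand: Labelling stand, fixed: grey base plate 210 (x) by 200 (y) mm, top 10 mm up; origin mid underside, +x rear, +y left. Hub axis at (65, 0) mm. Dark pen rest in front: two combs (12 mm thick, at y = -45 and +45 mm, 28 mm high), each with two notches 17 mm wide; pens lie along y over both, clear space for fingers between. Tear-off blade bracket, 60 mm high, at x 18 to 70, y -98 to -80 mm.
- hub_seat (a point): Centre of the upper face of the hub's dark platter (68 mm across), 16 mm above the worktop; turns with the hub (light friction). The 24 mm thick aluminium spindle rises 52 mm above it, its last 10 mm rounded. At its foot two orange drive keys, on this frame's +x and -x sides: 4 mm wide, out to 16 mm from the axis, 12 mm high, pointed on top. A roll fully home lies on the platter.
- empty_core: Spent cardboard core: tube 38 mm high, 35 mm outside, 27 mm bore, 15 g, with two keyways through its wall, all along its height, on its +x and -x sides (7 mm wide at the bore). Starts seated on the hub over the keys. Origin: centre of its underside, z along the tube.
- core_mid (a point): Middle of the empty core (19 mm above its underside).
- tape_roll_new: New roll of yellow labelling tape, 56 mm across, 38 mm high, 90 g, standing on its flat side; cardboard core with 27 mm bore and the same two keyways on its +x and -x sides, so it fits the hub two ways, a half turn apart (either face down). Origin: centre of its underside, z along the bore.
- roll_mid (a point): Middle of the new roll (19 mm above its underside).
- core_tray: White open plastic tray for spent cores, 100 (x) by 104 (y) mm, 55 mm high, walls and floor 2 mm, fixed in place. Origin: middle of its underside.
- black_marker: Black marker lying on the worktop: 138 mm long along its x axis, 11 mm wide and high, 12 g. Origin: middle of its underside. The 50 mm cap with its clip is at the -x end; a white band goes round the body near the other end (+x).
- black_cap_end (a point): The cap end of the black marker, on its centre line, 69 mm from its middle.
- marker_mid (a point): Middle of the black marker, on its centre line.
- pen_groove (a point): Free (front) groove of the pen rest: the middle of the groove's floor line, halfway between the two combs, 16 mm above the worktop (6 mm above the base plate); axes as stand, the groove runs along y.
- blue_groove (a point): The same point of the other groove, 64 mm behind the free one, where the blue pen lies.
- blue_pen: White and blue pen lying in the rear groove, 138 mm long along its x axis, 11 mm wide and high, 12 g. Origin: middle of its underside. White cap with clip at the -x end; a blue band goes round the body near the other end (+x).
- blue_cap_end (a point): The cap end of the blue pen, on its centre line, 69 mm from its middle.
- pen_mid (a point): Middle of the blue pen, on its centre line.
Not all that is in view belongs to the job. What is meant by the tape_roll_new is not red or turquoise, and is the larger of those in its own colour.

How it is judged (in metres and radians):
On the way, in this order (a step that is already met when the one before it is completed fails the run):
1. the empty core is in the white tray (x of core_mid in the frame of core_tray between -0.046 and 0.046 m and y of core_mid in the frame of core_tray between -0.048 and 0.048 m and z of core_mid in the frame of core_tray between 0 and 0.05 m), for 0.2 s.
2. the new roll sits fully home on the platter, over the drive keys (horizontal distance between roll_mid and hub_seat below 0.0035 m and angle between the z axis of tape_roll_new and the z axis of hub_seat, either way round below 0.06 rad and z of roll_mid in the frame of hub_seat between 0.0165 and 0.0215 m), for 0.2 s.
At the end, for the whole second after the job is handed in: Core in the tray. Roll on the platter within 2.5 mm, on the axis within 3.5 mm and upright. Marker down in the front groove: within 0.1 rad, 6 mm sideways, 20 mm lengthways, cap to the same side as the blue pen's, which still lies in its groove. All at rest (all of step 1 and all of step 2 and x of marker_mid in the frame of pen_groove between -0.006 and 0.006 m and y of marker_mid in the frame of pen_groove between -0.02 and 0.02 m and z of marker_mid in the frame of pen_groove between 0.002 and 0.0095 m and angle between the x axis of black_marker and the y axis of stand, either way round below 0.1 rad and y of black_cap_end in the frame of pen_groove below -0.03 m and x of pen_mid in the frame of blue_groove between -0.006 and 0.006 m and y of pen_mid in the frame of blue_groove between -0.02 and 0.02 m and z of pen_mid in the frame of blue_groove between 0.002 and 0.0095 m and y of blue_cap_end in the frame of blue_groove below -0.03 m and linear speed of each of empty_core, tape_roll_new, black_marker below 0.02 m/s); the robot touches nothing.
It also fails if it takes over 64 s, if anything falls off the work surface, if the arm or the gripper's body presses on something with over 40 N, if the wrist force passes 120 N, or if a joint passes its speed limit or range.

### The arm

A 6-joint arm with a two-finger parallel gripper is mounted at the origin on a cart in front of the work surface, level with it; the furniture and walls round the work are solid. World frame = base frame: x ahead of the robot, y to its left, z up, the work surface at z = 0. Lengths are in mm, angles in degrees, forces in N, time in s.
With the tool pointing down it reaches from about 250 to 775 mm from the base axis. Payload 4 kg.
Tool frame: the origin (TCP) lies midway between the tips of the shut fingers; the grasp point (between the pads) lies 19 mm behind it; z points along the fingers, x is the direction in which the jaws open and shut, and the axes are right-handed (so a half turn about z gives the same grasp; the last joint's range is limited). The gripper opens to 85 mm and grips with 20 to 120 N. Pads are 22 mm wide; open, the fingers measure 114 mm over their backs; the gripper's body (76 mm by 85 mm) begins 54 mm behind the grasp point. The pads swing forward as they close: fully open they stand 13 mm farther back than shut.
Start: joints at [66.285, 4.996, 78.535, -0, 96.463, -5.907], TCP at [168.21, 523.663, 231.341] pointing down, gripper open.
Joint ranges: [-177.83, 177.83], [-43.37, 116.18], [15.69, 146.23], [-61.86, 241.86], [9.47, 152.12], [-147.06, 147.06]. Speed limits (degrees/s): [159.86, 159.86, 180, 180, 180, 180].

### API

Orientations are given as a 3x3 rotation matrix whose columns are the frame's x, y, z axes.
In Python, from rig import r gives the robot as it stands. The module is installed in compiled form; this text tells all that it offers.
- The arm moves only by the tool arm_command, never from a script. Its argument "rows" is one flat list of numbers, 6 for each row, row after row: the shift along the tool's x, y, z in m, then the turn, a rotation vector about the tool's x, y, z in degrees. A call has 1 to 10 rows; each row is the pose to reach, as a shift and turn from the pose commanded when the call began, along the tool's axes at that moment; what a row does not reach only later rows make up. A row lasts 1/8 s, in which the tool goes at most 62.5 mm and 10.7 degrees, less where a joint would pass 70% of its speed; a pose out of reach is approached as far as the arm can. A call with a gripper value outside its range is refused whole. "grip" is the finger opening in m, from 0 to 0.0854, set as the call begins (left out, the last holds). The fingers move at their own pace and stop on an object; "force" is the grip in N (left out, the last holds). Time passes only in rows, so rows that repeat a pose let the fingers close. It gives the time, the measured TCP pose, the force and the opening at its end, in the units of the state.
- r.state(): the state, without advancing time (a new reading comes with each control period).
- r.capture(name): name is "side" or "top"; returns a dict with "pixels" (384x512x3 uint8, red, green, blue), "mtx" (3x3 intrinsics, pixels), "extrinsics" (4x4, takes a point from camera to world coordinates). Camera axes: x right, y up, looking along -z (the intrinsics and any distortion apply to the point x, -y, -z); pixel columns grow to the right and rows downward; lengths in mm; the calibration is good to about 2 mm. A picture is of the moment at which its call begins. There is no depth.
- r.job_done(): hands the job in, once; it reports no verdict.
The state is a dict: "time_s": time; "q": joint angles; "qd": joint speeds; "joint_torque": joint torques, N m; "position": TCP position; "tool_rot": TCP orientation; "wrist_force": force on the tool from outside, world axes, zero at the start; "wrist_torque": the same for the moment, N m; "finger_gap": finger opening in mm.
Only numpy, scipy, OpenCV 4.12 (cv2) and the standard library are available. Lean on these libraries where they do the work, as an engineer would, in place of code of your own. Each camera call takes 0.05 s, during which the arm holds its last target. There are 200 camera calls.

## Working session

There is one attempt and no reset: what is moved stays moved. The work goes in short steps, Python scripts to look and compute and a tool call to move; the robot and the scene stay as the last step left them, time stands still between calls to the robot, and variables do not carry over. Pictures are saved under pics/ and viewed, about 8 in all and at most 12, crops included, and the job is handed in when it is done.

Besides the shell and the picture viewer there is one more tool, called as name(argument=value, ...), one argument or row to a line, values as JSON. arm_command: Moves the arm, as the interface text tells. Its arguments: {"type":"object","properties":{"rows":{"type":"array"},"grip":{"type":"number"},"force":{"type":"number"}},"required":["rows"]}

```bash
mkdir -p pics
python3 - <<'E'
from rig import r
import cv2,numpy as np
for n in("top","side"):
    c=r.capture(n); cv2.imwrite(f"pics/{n}0.png",cv2.resize(c["pixels"][:,:,::-1],(800,600),interpolation=cv2.INTER_CUBIC))
    np.savez(f"{n}0.npz",**c)
    print(n,{k:(v.round(3).tolist() if hasattr(v,'round') else v) for k,v in c.items() if k!="pixels"})
print(r.state())
E
```

```text
top {'mtx': [[405.315, 0.0, 264.526], [0.0, 405.315, 198.02], [0.0, 0.0, 1.0]], 'extrinsics': [[-0.029, 0.996, -0.088, 400.385], [-0.999, -0.031, -0.026, 24.452], [-0.029, 0.087, 0.996, 1042.765], [0.0, 0.0, 0.0, 1.0]]}
side {'mtx': [[436.326, 0.0, 253.816], [0.0, 436.326, 179.721], [0.0, 0.0, 1.0]], 'extrinsics': [[0.837, 0.35, -0.421, 53.274], [-0.547, 0.506, -0.667, -666.109], [-0.021, 0.788, 0.615, 707.013], [0.0, 0.0, 0.0, 1.0]]}
{'time_s': 0.1, 'q': array([ 6.62871646e+01,  5.03692911e+00,  7.86140329e+01, -6.30276647e-04,
        9.64639834e+01, -5.90672968e+00]), 'qd': array([ 3.39796223e-02, -7.19064075e-02, -2.06843206e-01,  2.33692264e-02,
        1.27485339e-01,  7.81935908e-05]), 'joint_torque': array([ 2.72713078e-03, -3.53015757e+01, -3.14218247e+01, -1.16375863e-04,
        7.91392144e-03,  3.34624394e-05]), 'position': array([168.01473483, 523.24906475, 230.25475484]), 'tool_rot': array([[ 3.05797139e-01,  9.52096358e-01, -7.96781284e-04],
       [ 9.52094598e-01, -3.05798115e-01, -1.84119408e-03],
       [-1.99664839e-03, -1.95579274e-04, -9.99997988e-01]]), 'wrist_force': array([-0.44279259,  0.1523071 ,  0.00654911]), 'wrist_torque': array([-0.04714877, -0.04784636, -0.00079413]), 'finger_gap': 85.6996568222541}
```

View pics/top0.png

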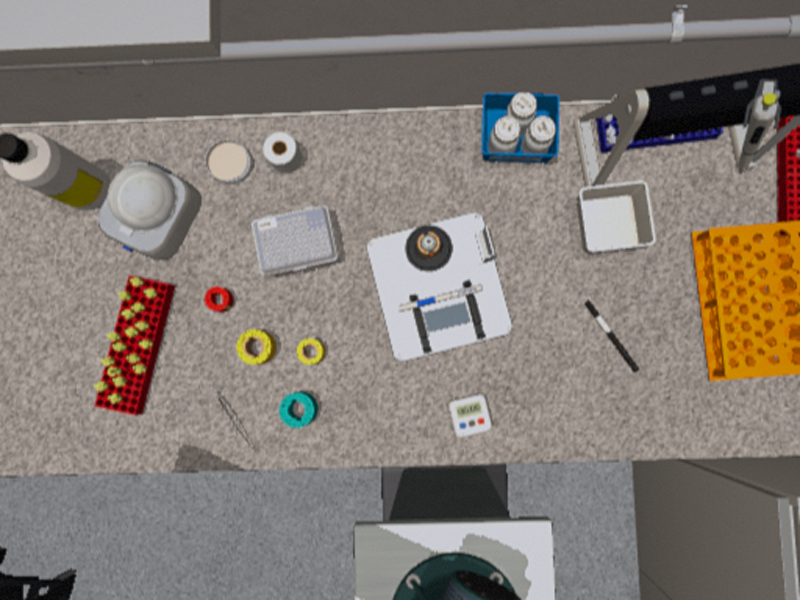

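View pics/side0.png

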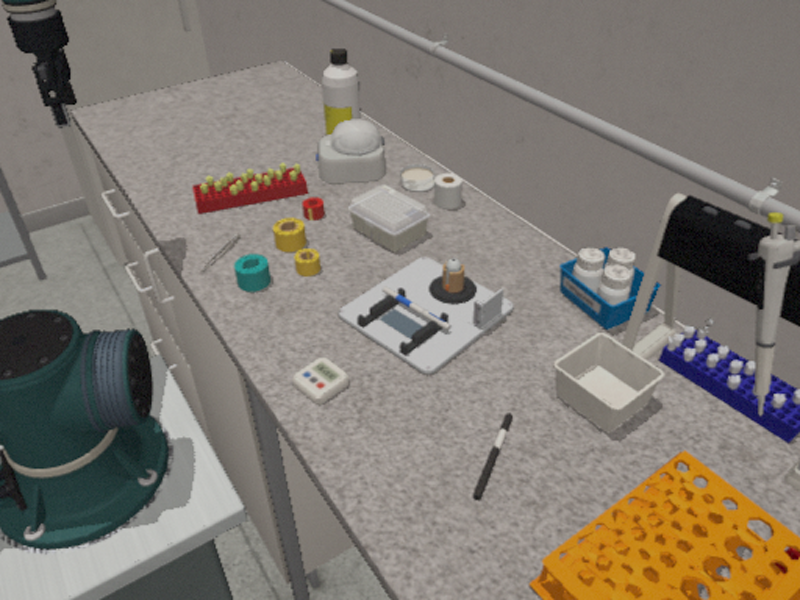

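```bash
cat > h.py <<'E'
import cv2,numpy as np
from rig import r
def load(n,t): return dict(np.load(f"{n}{t}.npz"))
def grab(n,t):
    c=r.capture(n); np.savez(f"{n}{t}.npz",**c); return c
def ray(c,uv):
    p=np.linalg.inv(c["mtx"])@[uv[0],uv[1],1]; E=c["extrinsics"]
    return E[:3,3],E[:3,:3]@(p*[1,-1,-1])
def onz(c,uv,z):
    o,d=ray(c,uv); return o+d*(z-o[2])/d[2]
def proj(c,P):
    E=c["extrinsics"]; q=E[:3,:3].T@(np.asarray(P,float)-E[:3,3]); q=c["mtx"]@(q*[1,-1,-1]); return q[:2]/q[2]
def tri(c1,u1,c2,u2):
    o1,d1=ray(c1,u1);o2,d2=ray(c2,u2)
    s=np.linalg.lstsq(np.c_[d1,-d2],o2-o1,rcond=None)[0]
    a,b=o1+s[0]*d1,o2+s[1]*d2; return (a+b)/2,np.linalg.norm(a-b)
def crop(c,x,y,w,h,k):
    return cv2.resize(c["pixels"][y:y+h,x:x+w,::-1],None,fx=k,fy=k,interpolation=cv2.INTER_CUBIC)
def hsv(c): return cv2.cvtColor(c["pixels"],cv2.COLOR_RGB2HSV)
E
python3 - <<'E'
from h import *
t,s=load("top",0),load("side",0)
m=np.vstack([np.hstack([crop(t,250,140,50,37,8),crop(t,138,204,50,37,8)]),np.hstack([crop(s,265,155,50,37,8),crop(s,160,132,50,37,8)])])
cv2.imwrite("pics/m1.png",m)
m=np.vstack([np.hstack([crop(t,232,132,100,100,4),crop(t,362,110,100,100,4)]),np.hstack([crop(s,215,160,100,50,4),crop(s,285,255,100,50,4)])])
cv2.imwrite("pics/m2.png",m)
E
```

```text
(no output)
```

View pics/m1.png

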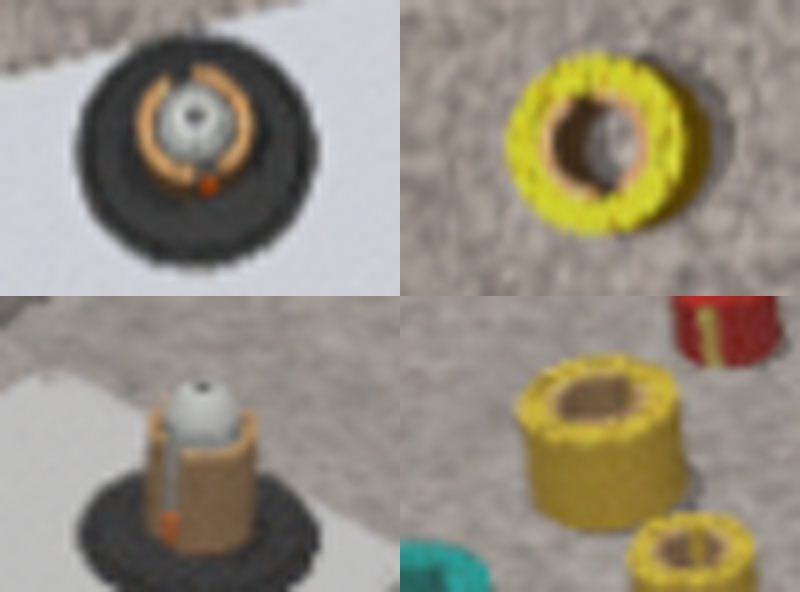

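View pics/m2.png

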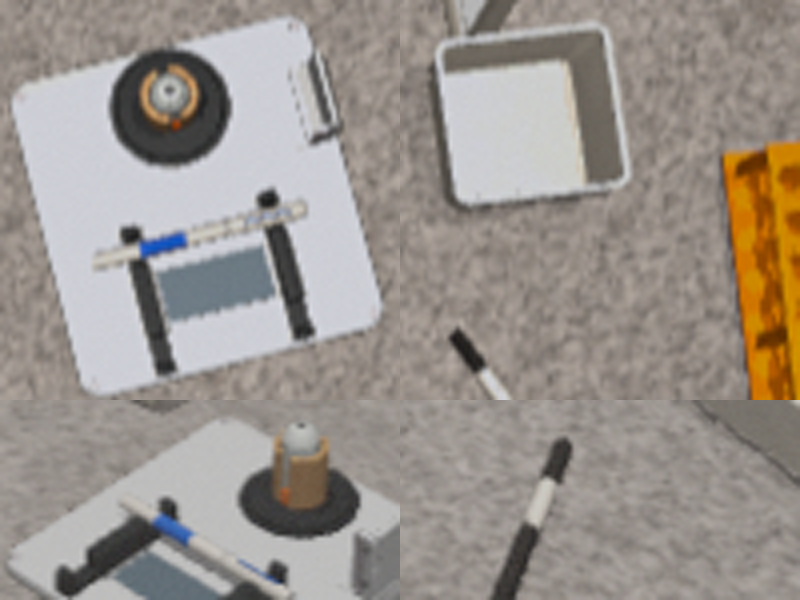

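Run:
```python
from h import *
t,s=load("top",0),load("side",0)
def mask(c,roi,lo,hi):
    x,y,w,h=roi; m=cv2.inRange(hsv(c),np.array(lo),np.array(hi)); o=np.zeros_like(m); o[y:y+h,x:x+w]=m[y:y+h,x:x+w]
    n,l,st,ce=cv2.connectedComponentsWithStats(o); k=1+np.argmax(st[1:,4]); return (l==k).astype(np.uint8)
def ell(m):
    c=max(cv2.findContours(m,cv2.RETR_EXTERNAL,cv2.CHAIN_APPROX_NONE)[0],key=cv2.contourArea); return cv2.fitEllipse(cv2.convexHull(c))
def px(c,x,y): return hsv(c)[y,x]
# sample colours
print("roll top/side hsv",px(t,163,212),px(t,174,226),"side-view top",px(s,228//1,0))
for nm,c,pts in(("t",t,[(152,220),(163,213),(171,222),(175,226),(165,230)]),("s",s,[(179,145),(186,142),(186,155),(177,158),(195,155)])):
    print(nm,[px(c,*p).tolist() for p in pts])
mt=mask(t,(138,204,50,37),(20,150,170),(35,255,255)); ms=mask(s,(160,132,50,30),(20,120,175),(35,255,255))
et,es=ell(mt),ell(ms); print("roll top ell",et,"side",es,mt.sum(),ms.sum())
print("roll z38",onz(t,et[0],38),onz(s,es[0],38),"tri",tri(t,et[0],s,es[0]))
# platter
mt=mask(t,(250,140,50,37),(0,0,0),(180,255,85)); ms=mask(s,(265,170,50,30),(0,0,0),(180,255,85))
et,es=ell(mt),ell(ms); print("platter",et,es)
print("z16",onz(t,et[0],16),onz(s,es[0],16),tri(t,et[0],s,es[0]))
# core top ring and spindle tip by eye
tip=(250+195/8-.5,140+113/8-.5),(265+203/8-.5,155+(384-296)/8-.5)
print("tip",tri(t,tip[0],s,tip[1]))
# core top ring by colour
mt=mask(t,(262,142,30,26),(5,80,150),(22,255,255)); print("core",ell(mt),onz(t,ell(mt)[0],54))
# marker
def line(c,roi):
    x,y,w,h=roi; p=c["pixels"][y:y+h,x:x+w].astype(int); g=p.max(2)
    m=(g<75)|((p.min(2)>205)); n,l,st,ce=cv2.connectedComponentsWithStats(m.astype(np.uint8)); 
    print("comps",[(k.tolist()) for k in st[1:] if k[4]>15])
    ys,xs=np.nonzero(np.isin(l,[i for i in range(1,n) if st[i,4]>15])); q=np.c_[xs+x,ys+y].astype(float); mu=q.mean(0)
    d=np.linalg.svd(q-mu,full_matrices=False)[2][0]; a=(q-mu)@d; return mu+d*a.min(),mu+d*a.max()
a=line(t,(365,185,50,60));b=line(s,(295,255,45,70)); print(a,b)
for u in a: print("top z5.5",onz(t,u,5.5))
for u in b: print("side z5.5",onz(s,u,5.5))
a=sorted(a,key=lambda u:u[1]); b=sorted(b,key=lambda u:u[1])
print([tri(t,i,s,j) for i,j in zip(a,b)])
```

```text
roll top/side hsv [ 29 199 205] [ 22 238  88] side-view top [ 11  23 123]
t [[29, 196, 194], [27, 206, 201], [29, 195, 190], [21, 178, 90], [29, 192, 208]]
s [[18, 115, 158], [19, 125, 133], [22, 175, 147], [21, 126, 132], [22, 139, 117]]
roll top ell ((162.0450439453125, 221.47293090820312), (21.056798934936523, 21.46272087097168), 37.17184829711914) side ((184.07850646972656, 144.5463409423828), (10.233865737915039, 19.392000198364258), 84.47952270507812) 209 93
roll z38 [438.83191765 308.55986756  38.        ] [437.97617345 305.21374866  38.        ] tri (array([439.20971321, 309.16109058,  35.39502011]), np.float64(0.6163314853572576))
platter ((274.0542297363281, 158.39328002929688), (28.3442325592041, 28.663623809814453), 82.25940704345703) ((289.4773254394531, 184.76486206054688), (17.899742126464844, 29.156972885131836), 91.66706085205078)
z16 [592.67185916  24.36733485  16.        ] [588.93864369  15.09631488  16.        ] (array([594.97747231,  23.98168536,   7.25625123]), np.float64(1.522416302465041))
tip (array([594.86698717,  24.32077577,  68.28279827]), np.float64(0.4873242253866764))
core ((271.14697265625, 155.9257354736328), (7.574749946594238, 11.907422065734863), 165.86245727539062) [591.97336853  31.35831009  54.        ]
comps [[10, 8, 8, 10, 38], [24, 28, 20, 25, 115]]
comps [[26, 10, 7, 10, 40], [8, 32, 16, 33, 163]]
(array([375.02579358, 192.98113803]), array([407.01223801, 236.72231693])) (array([325.99901818, 264.99960448]), array([304.21104971, 319.08502004]))
top z5.5 [ 496.44937161 -230.38829818    5.5       ]
top z5.5 [ 383.12892613 -304.6201235     5.5       ]
side z5.5 [ 498.91251228 -231.99539927    5.5       ]
side z5.5 [ 380.55416372 -308.86067741    5.5       ]
[(array([ 497.69328426, -231.27185893,    5.24652756]), np.float64(2.8783802243815364)), (array([ 3.83007931e+02, -3.06240790e+02,  3.21229802e-01]), np.float64(0.0817975362624531))]
```

Run:
```python
from h import *
t,s=load("top",0),load("side",0)
p=t["pixels"].astype(int)
m=((p.min(2)>170)&(p.max(2)-p.min(2)<40)).astype(np.uint8); m[:,:230]=0;m[:,335:]=0;m[:130]=0;m[235:]=0
m=cv2.morphologyEx(m,cv2.MORPH_CLOSE,np.ones((5,5)))
n,l,st,ce=cv2.connectedComponentsWithStats(m);k=1+np.argmax(st[1:,4])
c=max(cv2.findContours((l==k).astype(np.uint8),cv2.RETR_EXTERNAL,cv2.CHAIN_APPROX_NONE)[0],key=cv2.contourArea)
b=cv2.boxPoints(cv2.minAreaRect(c)); P=np.array([onz(t,u,10)[:2] for u in b]); print("base corners",P.round(1).tolist(),"c",P.mean(0))
e=[P[(i+1)%4]-P[i] for i in range(4)]; print([(np.linalg.norm(v).round(1),np.degrees(np.arctan2(v[1],v[0])).round(2)) for v in e])
# tray
m=((p.min(2)>150)).astype(np.uint8); m[:,:365]=0;m[:,425:]=0;m[:113]=0;m[165:]=0
c=max(cv2.findContours(m,cv2.RETR_EXTERNAL,cv2.CHAIN_APPROX_NONE)[0],key=cv2.contourArea); b=cv2.boxPoints(cv2.minAreaRect(cv2.convexHull(c)))
P=np.array([onz(t,u,55)[:2] for u in b]); print("tray",P.round(1).tolist(),P.mean(0))
# keyway angles: ring brightness at given height
g=p.sum(2).astype(np.float32)/3
for nm,C,z,R in(("core",None,54,15.5),("roll",(439,308.9),38,14.5),("roll",(439,308.9),38,15.5)):
    if nm=="core": C=(593.8,24.3)
    out=[]
    for a in range(0,360,10):
        q=proj(t,[C[0]+R*np.cos(np.radians(a)),C[1]+R*np.sin(np.radians(a)),z]).astype(np.float32)
        out.append(int(cv2.remap(g,q[:1].reshape(1,1),q[1:].reshape(1,1),cv2.INTER_LINEAR)[0,0]))
    print(nm,R,out)
# orange key
h=hsv(t); mm=cv2.inRange(h,np.array((3,170,120)),np.array((14,255,255))); ys,xs=np.nonzero(mm[150:170,265:285]); print("key px",xs.mean()+265,ys.mean()+150,len(xs),onz(t,(xs.mean()+265,ys.mean()+150),26))
# blue band and pen ends
mm=cv2.inRange(h,np.array((100,120,60)),np.array((130,255,255))); ys,xs=np.nonzero(mm[180:205,255:300]); print("blue band t",onz(t,(xs.mean()+255,ys.mean()+180),21.5),len(xs)); bt=(xs.mean()+255,ys.mean()+180)
h2=hsv(s); mm=cv2.inRange(h2,np.array((100,120,60)),np.array((130,255,255))); mm[:180]=0;mm[205:]=0;mm[:,:245]=0;mm[:,268:]=0
ys,xs=np.nonzero(mm); print("tri band",tri(t,bt,s,(xs.mean(),ys.mean())),len(xs))
ends=[(232+95/4-.5,132+262/4-.5),(232+306/4-.5,132+210/4-.5)]; E=[onz(t,u,21.5) for u in ends]; v=E[0]-E[1]; print("pen ends",E,np.linalg.norm(v),np.degrees(np.arctan2(v[1],v[0])))
# comb front/rear tips by eye at z 28 (m2 crop /4)
for u in((130,236),(165,368),(268,198),(304,332)): print("comb",onz(t,(232+u[0]/4-.5,132+u[1]/4-.5),28)[:2])
```

```text
base corners [[611.0, 130.2], [655.1, -66.8], [450.9, -110.0], [407.3, 83.3]] c [531.08720606   9.17975305]
[(np.float64(201.8), np.float64(-77.37)), (np.float64(208.7), np.float64(-168.05)), (np.float64(198.2), np.float64(102.7)), (np.float64(209.0), np.float64(12.96))]
tray [[689.3, -215.4], [696.6, -327.1], [577.5, -331.3], [570.1, -220.9]] [ 633.3850548  -273.65726403]
core 15.5 [101, 63, 68, 99, 137, 139, 138, 146, 141, 142, 147, 143, 134, 140, 150, 129, 131, 129, 89, 79, 81, 102, 127, 142, 138, 146, 139, 145, 146, 142, 134, 125, 128, 133, 136, 124]
roll 14.5 [111, 73, 68, 95, 131, 134, 126, 127, 141, 143, 136, 126, 124, 124, 126, 123, 129, 120, 90, 61, 76, 117, 143, 152, 156, 159, 159, 156, 152, 150, 151, 149, 146, 146, 145, 133]
roll 15.5 [127, 91, 92, 112, 147, 147, 140, 150, 158, 156, 155, 147, 141, 144, 142, 143, 143, 132, 103, 72, 85, 124, 153, 155, 156, 156, 156, 155, 154, 151, 150, 151, 150, 151, 155, 145]
key px 275.5 162.5 4 [580.12963417  21.02955487  26.        ]
blue band t [503.42699171  32.7640812   21.5       ] 38
tri band (array([503.90809022,  32.5387863 ,  20.9152176 ]), np.float64(0.9580171325807376)) 32
pen ends [array([494.31578681,  75.01308469,  21.5       ]), array([523.12500458, -59.42261502,  21.5       ])] 137.4879208746557 102.09539594330235
comb [509.4550229  52.1994286]
comb [425.86807765  32.71620394]
comb [530.71627694 -35.3405983 ]
comb [445.73322034 -54.71333486]
```

```bash
cat >> h.py <<'E'
from scipy.spatial.transform import Rotation as R
def pose(p,yaw): # tool down, jaw axis at yaw (deg)
    c,s=np.cos(np.radians(yaw)),np.sin(np.radians(yaw)); return np.array(p,float),np.array([[c,s,0],[s,-c,0],[0,0,-1.]])
def delta(a,b): # a,b=(p,yaw): shift in tool axes (m) & rotvec
    pa,Ra=pose(*a);pb,Rb=pose(*b); return np.r_[Ra.T@(pb-pa)/1000,[0,0,-((b[1]-a[1]+180)%360-180)]].round(4).tolist()
E
python3 - <<'E'
from h import *
t,s=load("top",0),load("side",0)
C=[(37,35),(207,25),(230,185),(55,205)]
P=np.array([onz(t,(362+u/4-.5,110+v/4-.5),55)[:2] for u,v in C]); print("tray",P.round(0).tolist(),P.mean(0))
S=np.array([(556,365),(602,335),(661,377),(620,420)])*.64
Q=np.array([onz(s,u-.5,55)[:2] for u in S]);print("tray side",Q.round(0).tolist(),Q.mean(0))
print("leg foot",onz(t,(382,118),0),tri(t,(407,61),s,(431,127)),"leg base side",onz(s,(405,214),0))
a=([168.21,523.663,231.341],72.186)
print("to core",delta(a,([594.2,24],220),) if 0 else delta(a,([594.2,24.0,160],104)))
E
```

```text
tray [[678.0, -217.0], [680.0, -322.0], [580.0, -330.0], [571.0, -223.0]] [ 627.09042439 -272.93799235]
tray side [[575.0, -231.0], [669.0, -224.0], [672.0, -324.0], [573.0, -344.0]] [ 621.87713716 -280.53117315]
leg foot [ 692.58946488 -260.09201677    0.        ] (array([ 729.49169403, -241.56176645,  264.06211378]), np.float64(3.894921878450024)) leg base side [ 759.39887238 -213.30391636    0.        ]
to core [-0.3454, 0.5584, 0.0713, 0.0, 0.0, -31.814]
```

arm_command(
  rows=[-0.345,0.558,0.03,0,0,-32,-0.345,0.558,0.03,0,0,-32,-0.345,0.558,0.03,0,0,-32,-0.345,0.558,0.03,0,0,-32,-0.345,0.558,0.03,0,0,-32,-0.345,0.558,0.03,0,0,-32,-0.345,0.558,0.03,0,0,-32,-0.345,0.558,0.03,0,0,-32,-0.345,0.558,0.03,0,0,-32,-0.345,0.558,0.03,0,0,-32],
  grip=0.065,
)

```text
time_s: 1.35
position: [562.6, 60.7, 203.0]
tool_rot: [[-0.245, 0.97, -0.001], [0.97, 0.245, 0.0], [0.001, -0.001, -1.0]]
wrist_force: [0.3, -0.2, 0.9]
finger_gap: 64.9
```

arm_command(
  rows=[0,0,0,0,0,0,0,0,0,0,0,0,0,0,0,0,0,0],
)

```text
time_s: 1.72
position: [561.1, 63.6, 203.7]
tool_rot: [[-0.247, 0.969, -0.0], [0.969, 0.247, 0.0], [0.0, 0.0, -1.0]]
wrist_force: [1.3, 1.4, -0.3]
finger_gap: 65.1
```

arm_command(
  rows=[-0.023,0.011,0.03,0,0,0,-0.0465,0.022,0.06,0,0,0,-0.0465,0.022,0.1,0,0,0,-0.0465,0.022,0.13,0,0,0,-0.0465,0.022,0.15,0,0,0,-0.0465,0.022,0.165,0,0,0,-0.0465,0.022,0.175,0,0,0,-0.0465,0.022,0.175,0,0,0],
)

```text
time_s: 2.72
position: [594.1, 23.2, 28.3]
tool_rot: [[-0.246, 0.969, -0.001], [0.969, 0.246, 0.0], [0.0, -0.001, -1.0]]
wrist_force: [-0.5, 0.1, 0.2]
finger_gap: 65.1
```

arm_command(
  rows=[0,0,0,0,0,0,0,0,0,0,0,0,0,0,0,0,0,0,0,0,0,0,0,0,0,0,0,0,0,0],
  grip=0.03,
  force=25,
)

```text
time_s: 3.35
position: [595.4, 22.7, 29.8]
tool_rot: [[-0.245, 0.969, 0.002], [0.969, 0.245, -0.0], [-0.001, 0.002, -1.0]]
wrist_force: [-0.0, -0.6, 4.7]
finger_gap: 33.9
```

arm_command(
  rows=[0,0,-0.005,0,0,0,0,0,-0.015,0,0,0,0,0,-0.03,0,0,0,0,0,-0.05,0,0,0,0,0,-0.07,0,0,0,0,0,-0.09,0,0,0,0,0,-0.1,0,0,0],
)

```text
time_s: 4.22
position: [595.2, 22.6, 131.1]
tool_rot: [[-0.245, 0.969, 0.003], [0.969, 0.245, -0.0], [-0.001, 0.003, -1.0]]
wrist_force: [0.6, -0.2, -0.7]
finger_gap: 34.6
```

Run:
```python
from h import *
t,s=grab("top",1),grab("side",1)
print(r.state()["position"],r.state()["finger_gap"],r.state()["wrist_force"])
cv2.imwrite("pics/m3.png",np.vstack([crop(t,225,120,100,75,4),crop(s,245,100,100,75,4)]))
yaw=104.2; p=r.state()["position"]
print(delta((p,yaw),([615,-282,p[2]],80)), delta((p,yaw),([615,-282,28],80)))
```

```text
[595.37745394  22.63569221 130.658799  ] 34.10396044478762 [0.05505702 0.12111757 0.68889613]
[-0.3001, -0.0557, 0.0, 0.0, 0.0, 24.2] [-0.3001, -0.0557, 0.1027, 0.0, 0.0, 24.2]
```

View pics/m3.png

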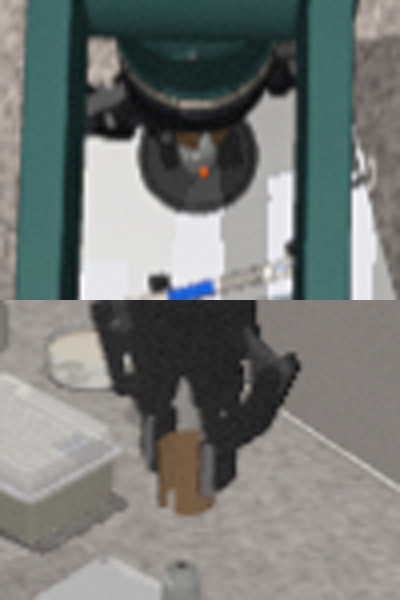

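arm_command(
  rows=[-0.03,-0.006,0,0,0,3,-0.075,-0.014,0,0,0,7,-0.12,-0.022,0,0,0,11,-0.165,-0.031,0,0,0,15,-0.21,-0.039,0,0,0,19,-0.25,-0.047,0,0,0,22,-0.28,-0.052,0,0,0,24,-0.3,-0.056,0,0,0,24,-0.3,-0.056,0.03,0,0,24,-0.3,-0.056,0.06,0,0,24],
)

```text
time_s: 5.58
position: [613.8, -281.8, 67.8]
tool_rot: [[0.17, 0.985, 0.0], [0.985, -0.17, 0.0], [0.0, 0.0, -1.0]]
wrist_force: [0.4, -0.7, -1.3]
finger_gap: 34.0
```

Run:
```python
from h import *
s=grab("side",2); t=grab("top",2)
print(r.state()["position"],r.state()["finger_gap"],r.state()["wrist_force"])
cv2.imwrite("pics/m4.png",np.hstack([crop(s,330,170,100,110,4),crop(t,355,100,100,110,4)]))
```

```text
[ 610.82664535 -279.82305245   62.92060852] 34.2891860316069 [ 0.5384553   0.78366446 -1.02670002]
```

View pics/m4.png

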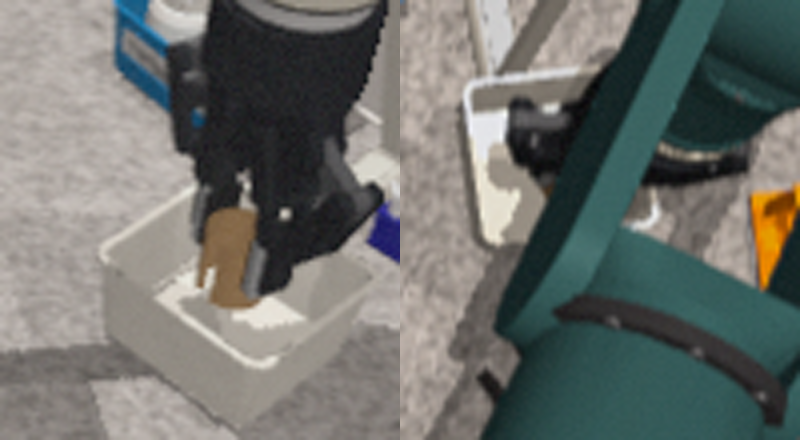

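arm_command(
  rows=[0,0,0.015,0,0,0,0,0,0.03,0,0,0,0,0,0.037,0,0,0,0,0,0.037,0,0,0,0,0,0.037,0,0,0],
)

```text
time_s: 6.3
position: [614.2, -282.0, 32.3]
tool_rot: [[0.17, 0.985, 0.001], [0.985, -0.17, -0.001], [-0.0, 0.001, -1.0]]
wrist_force: [-0.2, 0.5, -0.5]
finger_gap: 34.2
```

arm_command(
  rows=[0,0,0,0,0,0,0,0,0,0,0,0,0,0,0,0,0,0,0,0,-0.03,0,0,0,0,0,-0.08,0,0,0,0,0,-0.12,0,0,0,0,0,-0.15,0,0,0],
  grip=0.05,
)

```text
time_s: 7.18
position: [614.2, -282.1, 184.4]
tool_rot: [[0.17, 0.985, 0.003], [0.985, -0.17, -0.001], [-0.001, 0.003, -1.0]]
wrist_force: [0.4, 0.0, -0.6]
finger_gap: 50.0
```

Run:
```python
from h import *
p=r.state()["position"];print(p,r.state()["finger_gap"],r.state()["wrist_force"],r.state()["q"].round(1))
print(delta((p,80.2),([439,308.8,p[2]],103.5)))
```

```text
[ 614.23535298 -282.09590098  184.44896188] 50.04894613116374 [ 0.39018828  0.02934928 -0.59112743] [ -29.5   21.7   63.7    0.    94.4 -109.7]
[0.5524, -0.2733, 0.0, 0.0, 0.0, -23.3]
```

arm_command(
  rows=[0.025,-0.012,0,0,0,-3,0.07,-0.035,0,0,0,-6,0.125,-0.062,0,0,0,-9,0.18,-0.089,0,0,0,-12,0.235,-0.116,0,0,0,-15,0.29,-0.143,0,0,0,-18,0.345,-0.17,0,0,0,-20,0.4,-0.198,0,0,0,-23,0.455,-0.225,0,0,0,-23,0.5,-0.247,0,0,0,-23],
  grip=0.082,
)

```text
time_s: 8.43
position: [454.5, 255.1, 182.0]
tool_rot: [[-0.229, 0.973, 0.001], [0.973, 0.229, 0.001], [0.0, 0.001, -1.0]]
wrist_force: [0.3, -0.2, 0.6]
finger_gap: 82.2
```

arm_command(
  rows=[0,0,0,0,0,0,0,0,0,0,0,0,0,0,0,0,0,0],
)

```text
time_s: 8.8
position: [456.1, 251.7, 181.6]
tool_rot: [[-0.226, 0.974, 0.0], [0.974, 0.226, -0.0], [-0.0, 0.0, -1.0]]
wrist_force: [0.7, 0.1, 0.8]
finger_gap: 81.6
```

Run:
```python
from h import *
s=grab("side",3);t=grab("top",3)
S=r.state();p=S["position"];R0=S["tool_rot"];yaw=np.degrees(np.arctan2(R0[1,0],R0[0,0]));print(p,yaw)
print(delta((p,yaw),([439,308.8,4],103.5)))
cv2.imwrite("pics/m5.png",np.hstack([crop(s,325,190,110,100,4),crop(t,350,100,90,100,4)]))
```

```text
[456.0847678  251.73080718 181.62500446] 103.06230686266885
[0.0595, -0.0037, 0.1776, 0.0, 0.0, -0.4377]
```

View pics/m5.png

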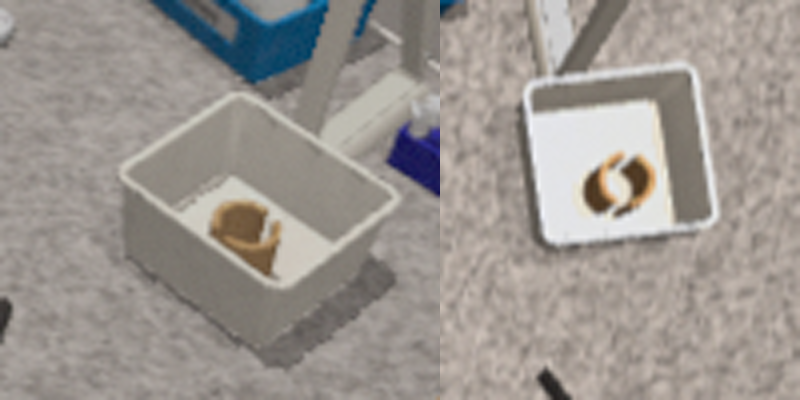

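arm_command(
  rows=[0.03,-0.002,0.01,0,0,0,0.06,-0.004,0.03,0,0,0,0.06,-0.004,0.07,0,0,0,0.06,-0.004,0.11,0,0,0,0.06,-0.004,0.14,0,0,0,0.06,-0.004,0.16,0,0,0,0.06,-0.004,0.17,0,0,0,0.06,-0.004,0.176,0,0,0,0.06,-0.004,0.176,0,0,0],
)

```text
time_s: 10.02
position: [438.4, 310.4, 5.9]
tool_rot: [[-0.228, 0.974, 0.0], [0.974, 0.228, 0.0], [0.0, 0.001, -1.0]]
wrist_force: [-0.8, -0.1, 0.4]
finger_gap: 81.9
```

arm_command(
  rows=[0,0,0,0,0,0,0,0,0,0,0,0,0,0,0,0,0,0,0,0,0,0,0,0,0,0,0,0,0,0,0,0,0,0,0,0],
  grip=0.05,
  force=30,
)

```text
time_s: 10.78
position: [438.8, 310.9, 7.0]
tool_rot: [[-0.228, 0.974, 0.002], [0.974, 0.228, 0.001], [0.001, 0.002, -1.0]]
wrist_force: [-1.1, -0.1, 5.8]
finger_gap: 56.1
```

arm_command(
  rows=[0,0,-0.01,0,0,0,0,0,-0.03,0,0,0,0,0,-0.06,0,0,0,0,0,-0.09,0,0,0,0,0,-0.11,0,0,0,0,0,-0.12,0,0,0,0,0,-0.12,0,0,0],
)

```text
time_s: 11.65
position: [438.1, 310.6, 126.0]
tool_rot: [[-0.228, 0.974, 0.001], [0.974, 0.228, 0.001], [0.0, 0.001, -1.0]]
wrist_force: [0.2, -0.3, -1.5]
finger_gap: 56.0
```

Run:
```python
from h import *
s=grab("side",4);t=grab("top",4)
S=r.state();p=S["position"];R0=S["tool_rot"];yaw=np.degrees(np.arctan2(R0[1,0],R0[0,0]));print(p,yaw,S["finger_gap"])
print(delta((p,yaw),([594.3,23.6,p[2]],103.5)))
q=proj(s,p).astype(int);q2=proj(t,p).astype(int);print(q,q2)
cv2.imwrite("pics/m6.png",np.hstack([crop(s,q[0]-50,q[1]-60,100,110,4),crop(t,q2[0]-50,max(q2[1]-55,0),100,110,4)]))
```

```text
[437.31417411 310.10282126 124.43210575] 103.19262567695701 55.91934436677961
[-0.3148, 0.0875, 0.0, 0.0, 0.0, -0.3074]
[179 116] [150 221]
```

View pics/m6.png

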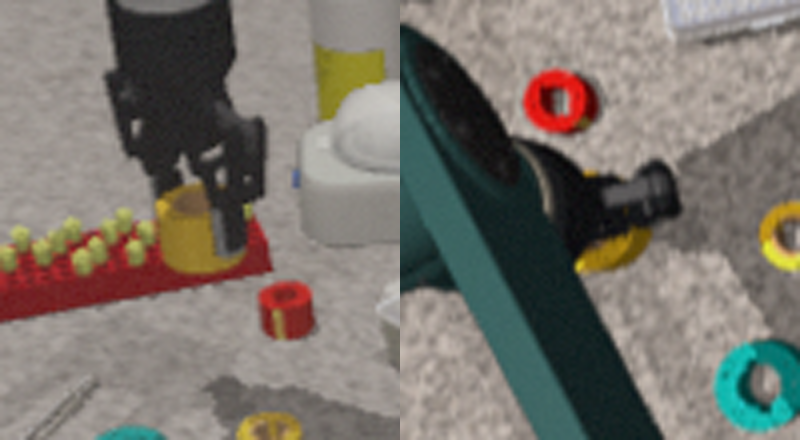

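arm_command(
  rows=[-0.02,0.006,0,0,0,0,-0.06,0.017,0,0,0,0,-0.11,0.031,0,0,0,0,-0.16,0.045,0,0,0,0,-0.21,0.058,0,0,0,0,-0.255,0.071,0,0,0,0,-0.29,0.081,0,0,0,0,-0.31,0.086,0,0,0,0,-0.315,0.0875,0,0,0,0,-0.315,0.0875,0,0,0,0],
)

```text
time_s: 13.0
position: [594.6, 24.5, 125.1]
tool_rot: [[-0.229, 0.973, -0.001], [0.973, 0.229, 0.001], [0.001, -0.001, -1.0]]
wrist_force: [-0.3, -0.3, 0.0]
finger_gap: 56.0
```

arm_command(
  rows=[0,0,0.01,0,0,0,0,0,0.03,0,0,0,0,0,0.04,0,0,0,0,0,0.042,0,0,0,0,0,0.042,0,0,0,0,0,0.042,0,0,0],
)

```text
time_s: 13.75
position: [595.6, 23.8, 84.5]
tool_rot: [[-0.228, 0.974, 0.002], [0.974, 0.228, 0.0], [-0.0, 0.002, -1.0]]
wrist_force: [0.2, 0.3, -0.3]
finger_gap: 56.1
```

Run:
```python
from h import *
s=grab("side",5);t=grab("top",5)
S=r.state();p=S["position"];R0=S["tool_rot"];yaw=np.degrees(np.arctan2(R0[1,0],R0[0,0]));print(p,yaw,S["finger_gap"],S["wrist_force"])
for P in ([594.4,23.5,68],[p[0],p[1],p[2]-6],[p[0],p[1],p[2]+32]): print(proj(s,P).round(1),proj(t,P).round(1))
cv2.imwrite("pics/m7.png",np.hstack([crop(s,265,130,50,75,8),crop(t,250,130,50,75,8)]))
```

```text
[595.52102003  23.71283078  84.4198016 ] 103.19005046802154 56.299834729944465 [ 0.18520687  0.46909164 -1.00786842]
[289.8 165.8] [274.3 153.7]
[290.3 162.2] [274.1 152.4]
[290.7 149.4] [274.1 149.2]
```

View pics/m7.png

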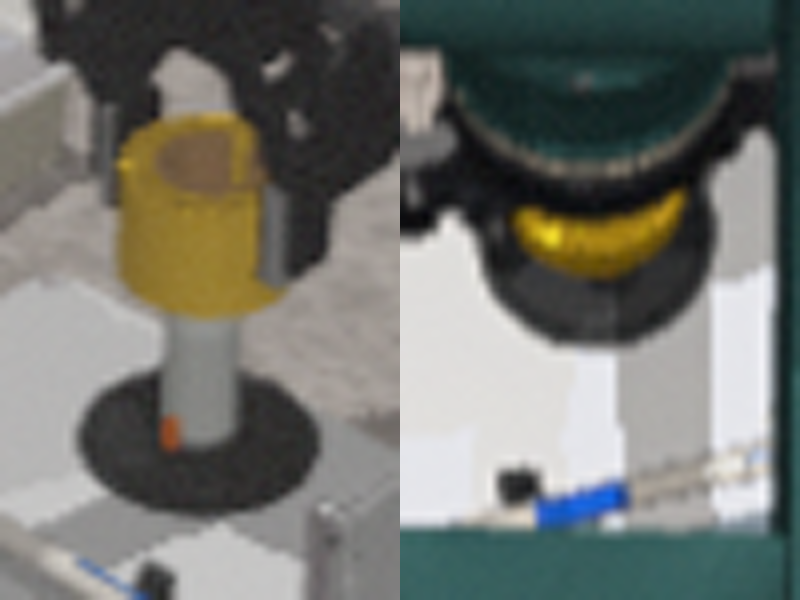

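arm_command(
  rows=[0,0,0.006,0,0,0,0,0,0.012,0,0,0,0,0,0.018,0,0,0,0,0,0.024,0,0,0,0,0,0.03,0,0,0,0,0,0.036,0,0,0,0,0,0.042,0,0,0,0,0,0.042,0,0,0],
)

```text
time_s: 14.85
position: [594.5, 23.8, 40.8]
tool_rot: [[-0.228, 0.974, -0.002], [0.974, 0.228, 0.0], [0.001, -0.001, -1.0]]
wrist_force: [0.1, -0.1, -0.5]
finger_gap: 56.0
```

No contact; on over the keys.

arm_command(
  rows=[0,0,0.003,0,0,0,0,0,0.006,0,0,0,0,0,0.009,0,0,0,0,0,0.012,0,0,0,0,0,0.015,0,0,0,0,0,0.0165,0,0,0,0,0,0.0165,0,0,0,0,0,0.0165,0,0,0],
)

```text
time_s: 15.85
position: [595.1, 23.8, 25.2]
tool_rot: [[-0.228, 0.974, 0.0], [0.974, 0.228, 0.0], [-0.0, 0.0, -1.0]]
wrist_force: [-0.9, -0.2, -0.2]
finger_gap: 56.2
```

arm_command(
  rows=[0,0,0.001,0,0,0,0,0,0.002,0,0,0,0,0,0.002,0,0,0,0,0,0.002,0,0,0],
)

```text
time_s: 16.35
position: [595.0, 23.8, 23.1]
tool_rot: [[-0.228, 0.974, -0.0], [0.974, 0.228, 0.0], [0.0, 0.0, -1.0]]
wrist_force: [0.4, 0.1, -1.2]
finger_gap: 55.9
```

arm_command(
  rows=[0,0,0,0,0,0,0,0,0,0,0,0,0,0,0,0,0,0,0,0,0,0,0,0],
  grip=0.075,
)

```text
time_s: 16.85
position: [595.1, 23.7, 23.2]
tool_rot: [[-0.228, 0.974, 0.0], [0.974, 0.228, 0.0], [0.0, 0.0, -1.0]]
wrist_force: [0.7, -0.3, -0.1]
finger_gap: 75.2
```

arm_command(
  rows=[0,0,-0.01,0,0,0,0,0,-0.04,0,0,0,0,0,-0.08,0,0,0,0,0,-0.12,0,0,0,0,0,-0.15,0,0,0],
)

```text
time_s: 17.48
position: [595.7, 23.7, 176.4]
tool_rot: [[-0.228, 0.974, 0.004], [0.974, 0.228, -0.0], [-0.001, 0.004, -1.0]]
wrist_force: [0.0, 0.2, 0.1]
finger_gap: 75.1
```

Run:
```python
from h import *
S=r.state();p=S["position"];R0=S["tool_rot"];yaw=np.degrees(np.arctan2(R0[1,0],R0[0,0]));print(p,yaw,S["finger_gap"],S["wrist_force"],S["q"].round(1))
grab("side",6)
print(delta((p,yaw),([439.5,-268.7,p[2]],-57)),delta((p,yaw),([439.5,-268.7,p[2]],123)))
```

```text
[595.68946409  23.71272751 176.41976361] 103.19281990803096 75.08439883976686 [0.01960414 0.19217768 0.13603822] [  -3.2   11.6   77.3    0.    90.9 -106.4]
[-0.249, -0.2188, 0.0, 0.0, 0.0, 160.1928] [-0.249, -0.2188, 0.0, 0.0, 0.0, -19.8072]
```

arm_command(
  rows=[-0.02,-0.018,0,0,0,10,-0.05,-0.044,0,0,0,20,-0.085,-0.075,0,0,0,30,-0.12,-0.105,0,0,0,40,-0.155,-0.136,0,0,0,50,-0.19,-0.167,0,0,0,60,-0.22,-0.193,0,0,0,70,-0.24,-0.211,0,0,0,80,-0.249,-0.219,0,0,0,90,-0.249,-0.219,0,0,0,100],
  grip=0.03,
)

```text
time_s: 18.77
position: [438.0, -269.7, 173.3]
tool_rot: [[0.999, 0.048, 0.0], [0.048, -0.999, -0.0], [0.0, 0.0, -1.0]]
wrist_force: [-0.1, 0.4, -1.3]
finger_gap: 29.8
```

arm_command(
  rows=[0,0,0,0,0,10,0,0,0,0,0,20,0,0,0,0,0,30,0,0,0,0,0,40,0,0,0,0,0,50,0,0,0,0,0,60,0,0,0,0,0,60,0,0,0,0,0,60],
)

```text
time_s: 19.77
position: [438.6, -268.6, 173.2]
tool_rot: [[0.55, -0.835, 0.0], [-0.835, -0.55, -0.0], [0.0, -0.0, -1.0]]
wrist_force: [-1.4, 0.2, 0.3]
finger_gap: 30.1
```

Run:
```python
from h import *
S=r.state();p=S["position"];R0=S["tool_rot"];yaw=np.degrees(np.arctan2(R0[1,0],R0[0,0]));print(p,yaw,S["finger_gap"],S["wrist_force"],S["q"].round(1))
s=grab("side",7);t=grab("top",7)
print(delta((p,yaw),([439.7,-269,2],-56.9)))
cv2.imwrite("pics/m8.png",np.hstack([crop(s,255,120,75,120,5),crop(t,240,130,80,120,5)]))
```

```text
[ 438.62612083 -268.64834997  173.18500967] -56.66703384252413 30.07113425380083 [-1.3813694   0.19587786  0.32400463] [-37.8   1.5  88.8   0.   89.7  18.9]
[0.0009, -0.0007, 0.1712, 0.0, 0.0, 0.233]
```

View pics/m8.png

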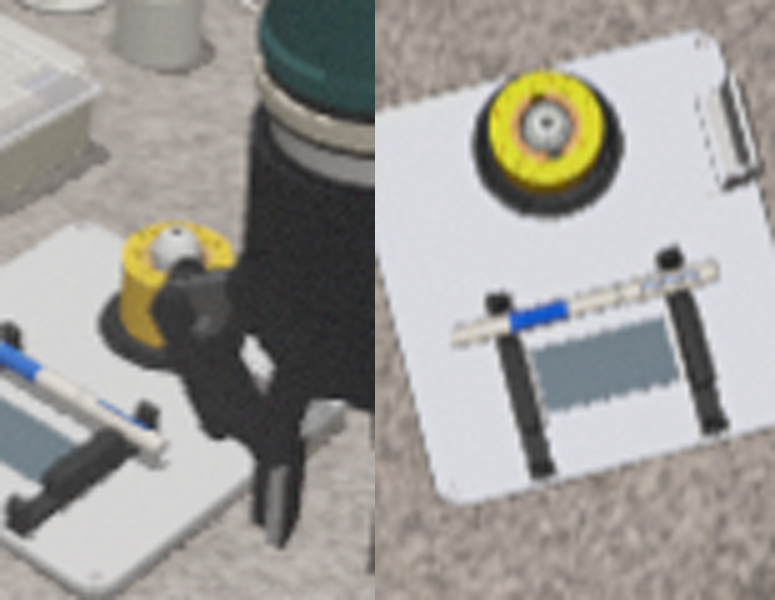

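arm_command(
  rows=[0,0,0.03,0,0,0,0.001,-0.001,0.07,0,0,0,0.001,-0.001,0.11,0,0,0,0.001,-0.001,0.14,0,0,0,0.001,-0.001,0.158,0,0,0,0.001,-0.001,0.166,0,0,0,0.001,-0.001,0.17,0,0,0,0.001,-0.001,0.17,0,0,0],
)

```text
time_s: 20.88
position: [440.6, -269.4, 3.9]
tool_rot: [[0.548, -0.837, 0.001], [-0.837, -0.548, -0.001], [0.002, -0.001, -1.0]]
wrist_force: [-0.4, 0.1, 1.1]
finger_gap: 29.7
```

arm_command(
  rows=[0,0,0,0,0,0,0,0,0,0,0,0,0,0,0,0,0,0,0,0,0,0,0,0,0,0,0,0,0,0],
  grip=0.004,
  force=25,
)

```text
time_s: 21.5
position: [440.8, -269.5, 4.2]
tool_rot: [[0.547, -0.837, 0.002], [-0.837, -0.547, -0.001], [0.002, -0.001, -1.0]]
wrist_force: [0.0, -0.4, 6.3]
finger_gap: 9.7
```

arm_command(
  rows=[0,0,-0.01,0,0,0,0,0,-0.03,0,0,0,0,0,-0.06,0,0,0,0,0,-0.09,0,0,0,0,0,-0.1,0,0,0,0,0,-0.1,0,0,0],
)

```text
time_s: 22.25
position: [440.1, -269.0, 103.2]
tool_rot: [[0.547, -0.837, 0.0], [-0.837, -0.547, -0.0], [0.001, -0.0, -1.0]]
wrist_force: [-0.5, -0.2, -0.8]
finger_gap: 9.6
```

Run:
```python
from h import *
S=r.state();p=S["position"];R0=S["tool_rot"];yaw=np.degrees(np.arctan2(R0[1,0],R0[0,0]));print(p,yaw,S["finger_gap"],S["wrist_force"],S["q"].round(1))
a=np.radians(12.6);c=np.array([531.1,9.2])
print("groove",c+86*-np.array([np.cos(a),np.sin(a)]))
print(delta((p,yaw),([447.2,-9.4,p[2]],12.6)))
```

```text
[ 440.09073095 -268.99824562  103.24699187] -56.80454884957657 9.635822404559974 [-0.54474223 -0.19428816 -0.79320713] [-37.7   4.2  94.2   0.   81.6  19.1]
groove [447.17115847  -9.56031876]
[-0.2133, -0.1481, 0.0, 0.0, 0.0, -69.4045]
```

arm_command(
  rows=[-0.015,-0.01,0,0,0,-8,-0.045,-0.031,0,0,0,-17,-0.08,-0.056,0,0,0,-26,-0.12,-0.083,0,0,0,-35,-0.155,-0.108,0,0,0,-44,-0.185,-0.128,0,0,0,-53,-0.205,-0.142,0,0,0,-62,-0.213,-0.148,0,0,0,-69.4,-0.213,-0.148,0,0,0,-69.4],
)

```text
time_s: 23.38
position: [446.1, -8.9, 101.3]
tool_rot: [[0.976, 0.218, -0.004], [0.218, -0.976, 0.0], [-0.003, -0.001, -1.0]]
wrist_force: [0.2, -0.7, -0.3]
finger_gap: 9.3
```

arm_command(
  rows=[0,0,0.01,0,0,0,0,0,0.03,0,0,0,0,0,0.045,0,0,0,0,0,0.05,0,0,0,0,0,0.05,0,0,0,0,0,0.05,0,0,0],
)

```text
time_s: 24.12
position: [447.9, -9.8, 53.8]
tool_rot: [[0.976, 0.218, 0.001], [0.218, -0.976, -0.0], [0.001, 0.0, -1.0]]
wrist_force: [-0.4, -0.7, 0.2]
finger_gap: 9.3
```

Run:
```python
from h import *
S=r.state();p=S["position"];R0=S["tool_rot"];yaw=np.degrees(np.arctan2(R0[1,0],R0[0,0]));print(p,yaw,S["finger_gap"],S["wrist_force"],S["q"].round(1))
s=grab("side",8);t=grab("top",8)
print(delta((p,yaw),([447.2,-9.4,p[2]],12.6)))
cv2.imwrite("pics/m9.png",np.hstack([crop(s,215,160,80,100,5),crop(t,240,160,80,100,5)]))
```

```text
[447.89514214  -9.83315812  53.8051889 ] 12.57668542832565 9.349970747799757 [-0.37184072 -0.7166735   0.16003483] [ -8.5  -1.9 106.4   0.   75.4 -21.1]
[-0.0006, -0.0006, 0.0, 0.0, 0.0, -0.0233]
```

View pics/m9.png

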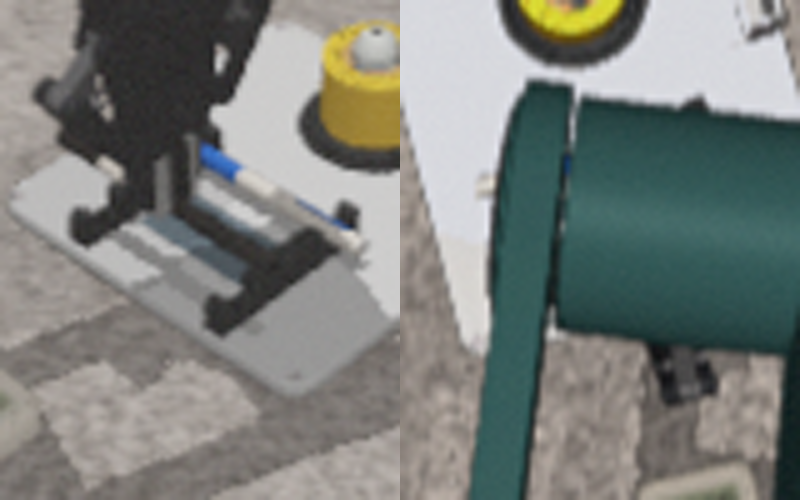

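Run:
```python
from h import *
s=load("side",8)
c=np.array([447.9,-9.8,55.2]);d=np.array([.218,-.976,0])
o=(215,160)
for k in(-69,-45,0,45,69): print(k,((proj(s,c+d*k)-o+.5)*5).round(), "groove",((proj(s,np.array([447.2,-9.4,28])+d*k)-o+.5)*5).round())
```

```text
-69 [ 62. 133.] groove [ 64. 176.]
-45 [ 97. 154.] groove [ 98. 198.]
0 [164. 196.] groove [164. 241.]
45 [235. 241.] groove [234. 285.]
69 [274. 265.] groove [273. 310.]
```

arm_command(
  rows=[-0.0005,0,0.006,0,0,0,-0.0005,0,0.014,0,0,0,-0.0005,0,0.021,0,0,0,-0.0005,0,0.027,0,0,0,-0.0005,0,0.031,0,0,0,-0.0005,0,0.031,0,0,0,-0.0005,0,0.031,0,0,0],
)

```text
time_s: 25.1
position: [447.0, -9.8, 22.3]
tool_rot: [[0.976, 0.218, 0.0], [0.218, -0.976, 0.0], [0.0, 0.0, -1.0]]
wrist_force: [-0.1, 0.6, -0.5]
finger_gap: 10.1
```

arm_command(
  rows=[0,0,0.001,0,0,0,0,0,0.002,0,0,0,0,0,0.002,0,0,0,0,0,0.002,0,0,0],
)

```text
time_s: 25.6
position: [446.9, -9.8, 20.2]
tool_rot: [[0.976, 0.218, 0.0], [0.218, -0.976, 0.0], [0.0, 0.0, -1.0]]
wrist_force: [0.6, 0.4, 0.8]
finger_gap: 10.0
```

arm_command(
  rows=[0,0,0,0,0,0,0,0,0,0,0,0,0,0,0,0,0,0,0,0,0,0,0,0],
  grip=0.03,
)

```text
time_s: 26.1
position: [446.8, -9.8, 20.1]
tool_rot: [[0.976, 0.218, -0.0], [0.218, -0.976, 0.0], [0.0, -0.0, -1.0]]
wrist_force: [0.2, -0.1, -0.5]
finger_gap: 30.1
```

arm_command(
  rows=[0,0,-0.01,0,0,0,0,0,-0.03,0,0,0,0,0,-0.07,0,0,0,0,0,-0.11,0,0,0,0,0,-0.15,0,0,0,0,-0.05,-0.18,0,0,0,0,-0.11,-0.18,0,0,0,0,-0.17,-0.18,0,0,0,0,-0.23,-0.18,0,0,0,0,-0.28,-0.18,0,0,0],
)

```text
time_s: 27.35
position: [385.0, 265.6, 201.2]
tool_rot: [[0.976, 0.219, 0.002], [0.219, -0.976, 0.001], [0.002, -0.001, -1.0]]
wrist_force: [0.0, 0.1, -0.5]
finger_gap: 29.6
```

Run:
```python
from h import *
S=r.state();print(S["time_s"],S["position"])
s=grab("side",9);t=grab("top",9)
a=np.radians(12.6)
p=t["pixels"].astype(int); 
cv2.imwrite("pics/m10.png",np.vstack([np.hstack([crop(s,215,130,100,75,4),crop(t,232,135,100,75,4)]),np.hstack([crop(s,300,160,100,75,4),crop(t,232,160,100,75,4)])]))
```

```text
27.35 [384.97629966 265.55925019 201.18715015]
```

View pics/m10.png

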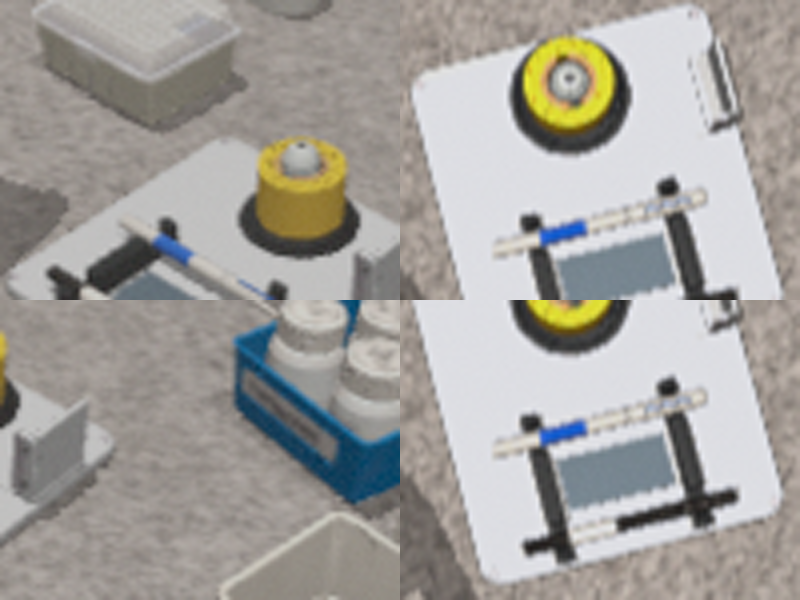

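Run:
```python
from h import *
s=load("side",9);t=load("top",9)
E=[onz(t,(232+u/4-.5,160+v/4-.5),21.5) for u,v in((125,247),(337,196))]
m=(E[0]+E[1])/2;v=E[0]-E[1];a=np.radians(12.6)
d=m[:2]-[447.2,-9.5];print("marker mid",m,"len",np.linalg.norm(v),"ang",np.degrees(np.arctan2(v[1],v[0]))-102.6,"groove x,y",d@[np.cos(a),np.sin(a)],d@[-np.sin(a),np.cos(a)])
def band(c,roi):
    x,y,w,h=roi;p=c["pixels"][y:y+h,x:x+w].astype(int);h_=hsv(c)[y:y+h,x:x+w]
    k=((h_[...,0]>18)&(h_[...,0]<36)&(h_[...,1]>100)&(h_[...,2]>(150))).astype(np.uint8)
    cc=max(cv2.findContours(k,cv2.RETR_EXTERNAL,cv2.CHAIN_APPROX_NONE)[0],key=cv2.contourArea);return cv2.fitEllipse(cv2.convexHull(cc))
e=band(t,(255,138,40,40)); u=(e[0][0]+255,e[0][1]+138); print("roll top",e,onz(t,u,54))
tip=(232+170/4-.5,135+77/4-.5),(215+301/4-.5,130+146/4-.5)
print("tip",tri(t,tip[0],s,tip[1]))
# roll top-face front/left/right edges in the side view: centre of the upper rim ellipse
c=(215+301/4-.5,130+165/4-.5); print("roll top face height",tri(t,u,s,c))
# tray core
h=hsv(t);k=cv2.inRange(h,np.array((5,80,60)),np.array((22,255,255)));k[:120]=0;k[165:]=0;k[:,:368]=0;k[:,:][:,420:]=0
ys,xs=np.nonzero(k);print("core",len(xs),onz(t,(xs.mean(),ys.mean()),38))
```

```text
marker mid [446.45709122  -9.36086579  21.5       ] len 137.14549153761786 ang -0.7959355746638437 groove x,y -0.6946659392938219 0.29784393688315863
roll top ((18.67318344116211, 16.95511245727539), (22.1066837310791, 22.59701156616211), 16.05813980102539) [594.18718976  25.04548902  54.        ]
tip (array([594.62699793,  24.12640572,  67.00882538]), np.float64(0.09017911247557982))
roll top face height (array([595.11144087,  24.78522778,  51.59742315]), np.float64(1.0323286142410588))
core 125 [ 610.71873436 -278.31792609   38.        ]
```

All checks agree, so I'm handing in.

```bash
python3 -c "
from rig import r
print(r.job_done())"
```

```text
the job is handed in; nothing more can be done
None
```

I lifted the empty core off the spindle and stood it in the white tray. The large yellow roll is on the hub over the drive keys. The black marker is in the front groove with its cap to stand −y, the same side as the blue pen's cap. I handed the job in at about 27.4 s of the 64 s allowed, with the arm clear of everything.

- **Core:** it is upright at about (611, −278) mm, inside the tray.
- **Roll:** its top centre measured about 1 mm from the spindle tip. It met no resistance going down, and the gripper stopped where a roll on the platter should leave it. The two-view height of its top face came out at 51.6 mm against the expected 54 mm. I read that edge by eye, and an estimate made the same way before I picked the roll up was also about 2.6 mm low, so I take it as measuring error.
- **Marker:** it lies within about 1 mm of the groove centre both ways and is 0.8° off the groove line. I inferred its height from the gripper position rather than measuring it after release.
- **Blue pen:** it is still in its own groove and looks unmoved.

No check failed. The hand-in gave no verdict.

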